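# Post a used staple cartridge through the sprung flap of the returns box

### The arm

A 6-joint arm with a two-finger parallel gripper is mounted at the origin on the work surface. World frame = base frame: x ahead of the robot, y to its left, z up, the work surface at z = 0. Lengths are in m, angles in rad, forces in N, time in s.
With the tool pointing down it reaches from about 0.375 to 0.975 m from the base axis. Payload 3.8 kg.
Tool frame: the origin (TCP) lies midway between the tips of the shut fingers; the grasp point (between the pads) lies 19 mm behind it; z points along the fingers, y is the direction in which the jaws open and shut (so a half turn about z gives the same grasp; the last joint's range is limited). The gripper opens to 85 mm and grips with 20 to 120 N. Pads are 22 mm wide; open, the fingers measure 114 mm over their backs; the gripper's body (76 mm by 85 mm) begins 54 mm behind the grasp point. The pads swing forward as they close: fully open they stand 13 mm farther back than shut.
Start: joints at [-1.342, 0.264, 1.604, -0, 1.274, -0.037], TCP at [0.177, -0.651, 0.231] pointing down, gripper open.
Joint ranges: [-2.63, 2.63], [-0.94, 2.18], [0.31, 2.57], [-1.31, 4.45], [0, 2.66], [-2.55, 2.55]. Speed limits (rad/s): [2.57, 2.57, 3.14, 3.14, 3.14, 3.14].

### API

Orientations are given as a rotation vector (axis times angle).
In Python, from workcell import bot gives the robot as it stands.
- The arm moves only by the tool drive_tool, never from a script. Its argument "deltas" is a list of rows, each an object with "hand": the opening, from 0 (shut) to 1 (fully open); "offset": the shift along the world's x, y, z in cm, a list of three; "angular": the turn, a rotation vector about the world's x, y, z in degrees, a list of three. A call has 1 to 8 rows; each row is the pose to reach, as a shift and turn from the pose commanded when the call began; what a row does not reach only later rows make up. A row lasts 1/8 s, in which the tool goes at most 62.5 mm and 10.7 degrees, less where a joint would pass 70% of its speed; a pose out of reach is approached as far as the arm can. A call with a gripper value outside its range is refused whole. The fingers move at their own pace and stop on an object; "force" is the grip in N (left out, the last holds). Time passes only in rows, so rows that repeat a pose let the fingers close. It gives the time, the measured TCP pose, the force and the opening at its end, in the units of the state.
- bot.read_state(): the state, without advancing time (a new reading comes with each control period).
- bot.read_camera(name): name is "scene" or "side" or "wrist"; returns a dict with "frame" (480x640x3 uint8, blue, green, red), "mtx" (3x3 intrinsics, pixels), "k1" (the pictures are not rectified: a ray, as slopes to the right and down, at radius r is drawn at 1 + k1 r^2 times it, then the intrinsics apply), "R" (3x3) and "t" (3): a world point X has camera coordinates R X + t. Camera axes: x right, y down, z forward; pixel columns grow to the right and rows downward; lengths in m; the calibration is good to about 2 mm. A picture is of the moment at which its call begins. There is no depth.
- bot.finish_job(): hands the job in, once; it reports no verdict.
The state is a dict: "time": time; "q": joint angles; "joint_vel": joint speeds; "joint_torque": joint torques, N m; "tool_pos": TCP position; "tcp_rot": TCP orientation; "wrist_force": force on the tool from outside, world axes, zero at the start; "torque": the same for the moment, N m; "width": opening from 0.0 (shut) to 1.0 (fully open).
Only numpy, scipy, OpenCV 4.12 (cv2) and the standard library are available. Lean on these libraries where they do the work, as an engineer would, in place of code of your own. Each camera call takes 0.05 s, during which the arm holds its last target. There are 200 camera calls.

### The job

Put the used staple cartridge (black with a yellow end) into the returns box by pushing only, never lifting it: with one finger push the orange spring flap inward and keep it open so that it does not press on the cartridge, while the other finger pushes the cartridge along the ledge and through the opening until it drops into the well. Then draw the fingers out so that the flap closes by itself, and leave everything else where it stands.

Things in the scene. Friction and masses are not known exactly. Their poses are not given: they have to be found in the camera images.
- returns_box: Fixed returns box. Origin on the table under the middle of the opening's outer face; x points inward (ledge to well; away from the robot at yaw 0), y left, z up. Blue front wall at x = 0 to 10 mm, |y| = 62 to 134 mm, its top 120 mm above the table; between lies the opening, 124 mm wide. Nothing roofs opening or well: fingers pointing down can pass through.
- ledge_end (a point): Middle of the ledge's inner edge (box x = 0, y = 0), 75 mm above the table. The flat grey ledge with a brown cork mat runs from box x = -160 to 0 mm, y = -140 to 140, and ends here in a sheer drop into the well. A guide strip 10 mm high, 5 mm wide runs along it at y = -74 mm.
- well_floor (a point): Middle of the well's floor, 12 mm above the table. Well: box x = 0 to 154 mm, y = -134 to 134, open on top, blue walls 115 mm high. An old roller (fixed) lies across its far end at x = 128 to 152, top 36 mm above the table.
- flap (a joint): Angle of the orange flap, rad: 0 closed (it cannot open toward the ledge), growing to 1.5 as it swings inward over the well. Upright panel 117 mm wide, 6 thick, 4 to 46 mm above the ledge. Its vertical hinge is at x = 5, y = 60 mm of the box frame (left side); free edge at y = -59 when closed. A spring shuts it: 0.15 N m when closed, 0.30 N m at 1 rad.
- flap_edge (a point): Middle of the flap's free edge, 119 mm from the hinge, 100 mm above the table.
- used_cartridge: Used staple cartridge, loose block 50 x 36 x 38 mm (its x, y, z), 60 to 130 g, black with a yellow end at +x (toward the flap). Origin at the centre of its underside; stands on the ledge before the opening, z up.
- used_cartridge_center (a point): Centre of the used cartridge, 19 mm above its underside.
- new_cartridge: New staple cartridge, same size, white with a blue end, on the ledge right of the guide strip: leave alone. Origin at the centre of its underside.
- screwdriver: Loose screwdriver lying on the table beside the box: leave alone.
- cleaner: Loose bottle, 52 mm across, 120 mm high, on the table: leave alone. Origin under its centre.
- pickup_roller: Loose rubber roller, 28 mm thick, 130 mm long with its shaft (along its x), on the table: leave alone.
- gear: Loose green gear, 58 mm across, 18 mm high, on the table: leave alone.
- mug: Loose blue mug, 78 mm across, 90 mm high, on the table: leave alone.

How it is judged:
By the outcome, as a careful person would: the job done as asked, in the order asked, and still so for the second after the job is handed in, with the robot touching nothing.
It also fails if it takes over 38 s, if anything falls off the work surface, if the arm or the gripper's body presses on something with over 40 N, if the wrist force passes 120 N, or if a joint passes its speed limit or range.

## Working session

There is one attempt and no reset: what is moved stays moved. The work goes in short steps, Python scripts to look and compute and a tool call to move; the robot and the scene stay as the last step left them, time stands still between calls to the robot, and variables do not carry over. Pictures are saved under pics/ and viewed, about 8 in all and at most 12, crops included, and the job is handed in when it is done.

Besides the shell and the picture viewer there is one more tool, called after "Call:" as name(argument=value, ...) on one line, values as JSON. drive_tool: Moves the arm, as the interface text tells. Its arguments: {"type":"object","properties":{"deltas":{"type":"array"},"force":{"type":"number"}},"required":["deltas"]}

```bash
mkdir -p pics; python3 - <<'E'
from workcell import bot
import cv2,json
s=bot.read_state();print({k:(v if not hasattr(v,'tolist') else v.tolist()) for k,v in s.items()})
for n in("scene","side"):
    c=bot.read_camera(n);cv2.imwrite(f"pics/{n}0.png",c["frame"]);print(n,c["mtx"],c["k1"],c["R"],c["t"])
E
```

```text
{'time': 0.0, 'q': [-1.3419314855922218, 0.2647862484928779, 1.6053883014536656, -1.6818841033264147e-05, 1.2737501558016502, -0.0368832405329504], 'joint_vel': [0.00019696317785142443, 0.0007666375165089912, 0.0003735092007580637, 0.001954279175072195, -0.00041452461325377685, -0.00047505382558399187], 'joint_torque': [0.00029503859877877403, -51.51102304458618, -36.73173666000366, 4.2678876752688666e-05, 0.012945220805704594, 1.6966715179478342e-05], 'tool_pos': [0.1771079887779504, -0.6505665722989659, 0.22993204773539835], 'tcp_rot': [-3.111599844676081, -0.41590920663905834, 0.00037595076371284124], 'wrist_force': [0.4764745990698195, 1.1783956571269572, 0.3268135360338689], 'torque': [-0.0011175330381514457, -0.033313652124081355, 0.01152042988033825], 'width': 0.9973741939737513}
scene [[449.20156427   0.         316.66985405]
 [  0.         449.20156427 232.49806677]
 [  0.           0.           1.        ]] -0.07494052014790366 [[ 0.16699276  0.98588305 -0.01216642]
 [ 0.82572195 -0.14658596 -0.54469792]
 [-0.53879188  0.08091453 -0.83854407]] [-0.19113143 -0.41738141  1.25880472]
side [[558.37896412   0.         313.90852607]
 [  0.         558.37896412 246.48274624]
 [  0.           0.           1.        ]] -0.06186725379509914 [[-0.90843079 -0.41799698 -0.00565842]
 [-0.26658052  0.58967837 -0.76237408]
 [ 0.32200671 -0.69105567 -0.64711184]] [0.58395283 0.15967839 1.00404243]
```

View pics/scene0.png

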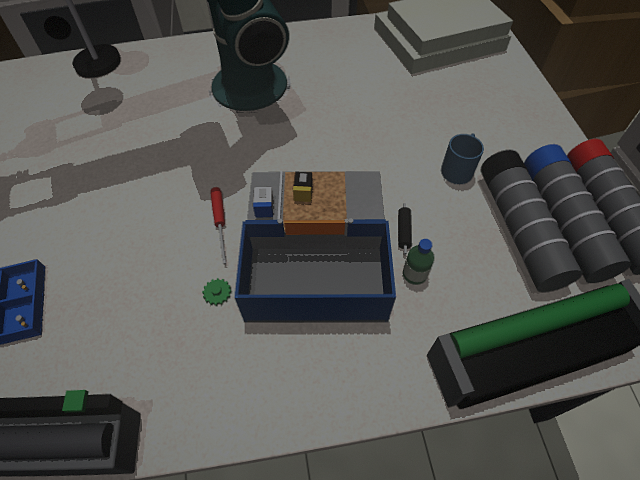

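View pics/side0.png

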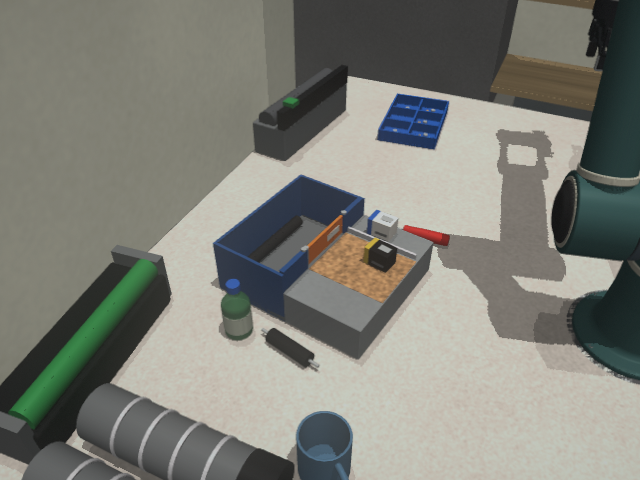

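The scene view shows the box centred near (316,250), with the flap along row ~225. The used cartridge is at (302,187) and the new one at (263,202). The side view shows the used cartridge at (380,254) and the flap at (325,238). I'll zoom in to measure.

```bash
python3 - <<'E'
import cv2
a=cv2.imread("pics/scene0.png")[160:330,230:405];b=cv2.imread("pics/side0.png")[170:360,210:440]
cv2.imwrite("pics/c1.png",cv2.resize(a,None,fx=3.5,fy=3.5,interpolation=cv2.INTER_CUBIC))
cv2.imwrite("pics/c2.png",cv2.resize(b,None,fx=3,fy=3,interpolation=cv2.INTER_CUBIC))
E
```

```text
(no output)
```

View pics/c1.png

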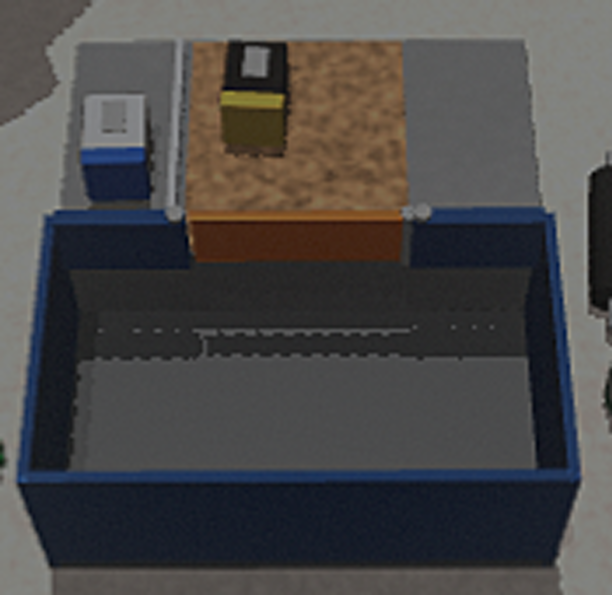

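View pics/c2.png

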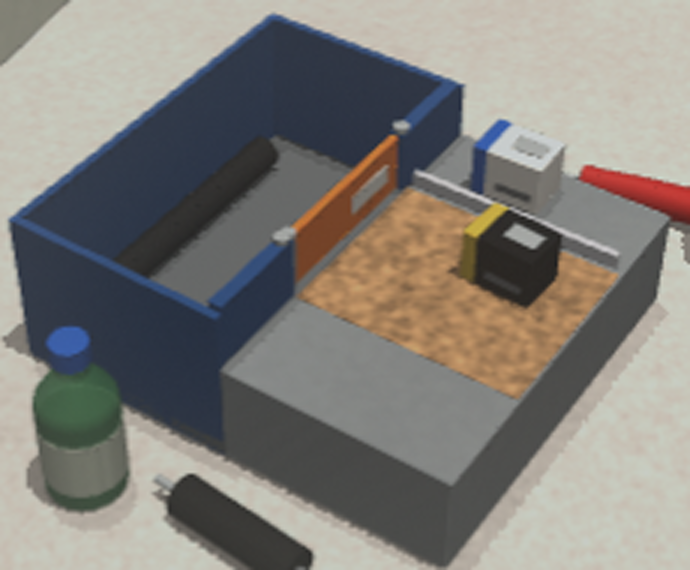

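```bash
cat > h.py <<'E'
import numpy as np,cv2
from scipy.optimize import least_squares
from workcell import bot
def proj(c,X):
    p=np.atleast_2d(X)@np.array(c["R"]).T+c["t"]
    s=p[:,:2]/p[:,2:];s=s*(1+c["k1"]*(s**2).sum(1,keepdims=True))
    m=np.array(c["mtx"]);return s*[m[0,0],m[1,1]]+m[:2,2]
def place(p,P):
    P=np.array(P,float)/1000;c,s=np.cos(p[2]),np.sin(p[2])
    return np.c_[p[0]+c*P[:,0]-s*P[:,1],p[1]+s*P[:,0]+c*P[:,1],P[:,2]]
def fit(obs,x0):  # obs: list of (cam, body pts mm, pixels)
    f=lambda p:np.concatenate([(proj(c,place(p,P))-np.array(u)).ravel() for c,P,u in obs])
    r=least_squares(f,x0,loss="soft_l1");return r.x,r.fun.reshape(-1,2).round(1)
E
python3 - <<'E'
from h import *
S=bot.read_camera("scene");D=bot.read_camera("side")
s=lambda L:np.array(L)/3.5+[230,160]
d=lambda L:np.array(L)/3+[210,170]
p,r=fit([(S,[(-160,-140,75),(-160,140,75),(0,-134,120),(0,134,120)],s([(78,42),(526,41),(47,214),(553,212)])),
 (D,[(-160,140,75),(-160,-140,75),(0,140,75),(0,-134,120)],d([(448,485),(668,215),(225,374),(462,85)]))],[.5,0,0])
print("box",p,r.tolist())
q,r=fit([(S,[(-25,-18,113),(-25,18,113),(25,-18,113),(25,18,113),(25,-18,75),(25,18,75)],s([(228,43),(287,43),(222,108),(284,109),(225,150),(281,153)])),
 (D,[(25,18,113),(25,-18,113),(-25,-18,113),(-25,18,113),(25,18,75),(-25,18,75),(-25,-18,75)],d([(465,235),(500,207),(558,238),(528,268),(463,272),(523,303),(558,268)]))],[.5,0,0])
print("cart",q,r.tolist())
c,sn=np.cos(p[2]),np.sin(p[2]);v=q[:2]-p[:2];print("cart in box",[c*v[0]+sn*v[1],-sn*v[0]+c*v[1]],q[2]-p[2])
E
```

```text
box [ 0.57292501  0.09667905 -0.17116724] [[0.4, -0.0], [0.1, -0.4], [2.5, -0.8], [-2.0, -0.8], [0.3, -0.1], [0.5, -0.3], [-3.2, -1.9], [-1.5, -1.0]]
cart [ 0.46828156  0.08713928 -0.23665555] [[0.1, -0.8], [0.5, -0.0], [-0.6, -0.5], [-0.5, 0.1], [-0.4, -1.2], [0.8, -1.2], [-1.6, -2.2], [-2.4, -2.7], [1.1, -2.4], [0.5, -2.1], [-2.0, 0.9], [0.5, 1.7], [-0.7, 3.0]]
cart in box [np.float64(-0.10148931648278244), np.float64(-0.02722456004721696)] -0.06548831503920882
```

Call:
drive_tool(deltas=[{"hand": 1, "offset": [27, 40, 1], "angular": [0, 0, 31]}, {"hand": 1, "offset": [27, 40, 1], "angular": [0, 0, 31]}, {"hand": 1, "offset": [27, 40, 1], "angular": [0, 0, 31]}, {"hand": 1, "offset": [27, 40, 1], "angular": [0, 0, 31]}, {"hand": 1, "offset": [27, 40, 1], "angular": [0, 0, 31]}, {"hand": 1, "offset": [27, 40, 1], "angular": [0, 0, 31]}, {"hand": 1, "offset": [27, 40, 1], "angular": [0, 0, 31]}, {"hand": 1, "offset": [27, 40, 1], "angular": [0, 0, 31]}])

```text
time: 1.2
tool_pos: [0.4483, -0.249, 0.2414]
tcp_rot: [2.888, 1.235, 0.001]
wrist_force: [0.3, 0.5, 0.9]
width: 0.998
```

Call:
drive_tool(deltas=[{"hand": 1, "offset": [2, 33.6, -1], "angular": [0, 0, 30.1]}, {"hand": 1, "offset": [2, 33.6, -1], "angular": [0, 0, 30.1]}, {"hand": 1, "offset": [2, 33.6, -1], "angular": [0, 0, 30.1]}, {"hand": 1, "offset": [2, 33.6, -1], "angular": [0, 0, 30.1]}, {"hand": 1, "offset": [2, 33.6, -1], "angular": [0, 0, 30.1]}, {"hand": 1, "offset": [2, 33.6, -1], "angular": [0, 0, 30.1]}, {"hand": 1, "offset": [2, 33.6, -1], "angular": [0, 0, 30.1]}, {"hand": 1, "offset": [2, 33.6, -1], "angular": [0, 0, 30.1]}])

```text
time: 2.2
tool_pos: [0.4671, 0.0841, 0.2312]
tcp_rot: [2.47, 1.941, -0.001]
wrist_force: [-1.5, -0.5, -0.1]
width: 1.001
```

```bash
python3 - <<'E'
from h import *
c=bot.read_camera("wrist");im=c["frame"].copy()
s=bot.read_state();print(s["tool_pos"],s["tcp_rot"])
q=[.46828,.08714,-.23666]
for P in [(-25,-18,113),(-25,18,113),(25,18,113),(25,-18,113)]:
    u=proj(c,place(q,[P]))[0];cv2.circle(im,tuple(int(v) for v in u),3,(255,0,255),1)
b=[.5729,.0967,-.1712]
for P in [(0,-62,120),(0,62,120),(-160,-74,85),(0,-74,85)]:
    u=proj(c,place(b,[P]))[0];cv2.circle(im,tuple(int(v) for v in u),3,(0,255,0),1)
cv2.imwrite("pics/w1.png",im)
E
```

```text
[0.46725899 0.08379847 0.231213  ] [ 2.47061876e+00  1.94005897e+00 -6.50178718e-04]
```

View pics/w1.png

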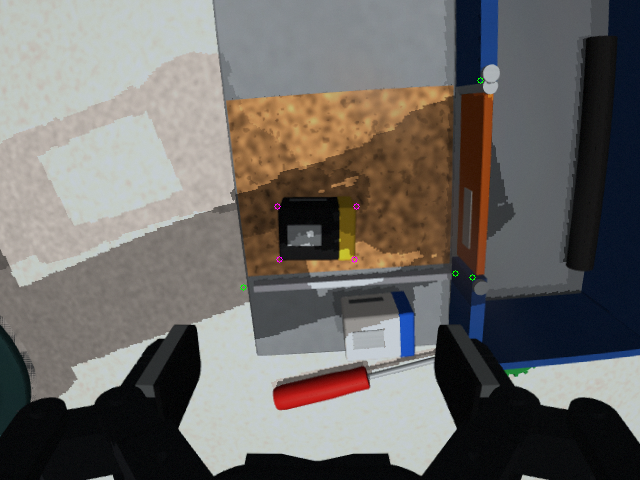

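The wrist view confirms the fits to about 3 mm. The cartridge lies between (278,198) and (356,259) and is lined up with the jaws, and the flap is at (475,190). I'll lower the fingers around it.

Call:
drive_tool(deltas=[{"hand": 1, "offset": [0.1, 0.4, -4], "angular": [0, 0, 0]}, {"hand": 1, "offset": [0.1, 0.4, -8], "angular": [0, 0, 0]}, {"hand": 1, "offset": [0.1, 0.4, -11], "angular": [0, 0, 0]}, {"hand": 1, "offset": [0.1, 0.4, -13], "angular": [0, 0, 0]}, {"hand": 1, "offset": [0.1, 0.4, -14.5], "angular": [0, 0, 0]}, {"hand": 1, "offset": [0.1, 0.4, -15.5], "angular": [0, 0, 0]}, {"hand": 1, "offset": [0.1, 0.4, -15.8], "angular": [0, 0, 0]}, {"hand": 1, "offset": [0.1, 0.4, -15.8], "angular": [0, 0, 0]}])

```text
time: 3.25
tool_pos: [0.4687, 0.0887, 0.0737]
tcp_rot: [2.47, 1.941, 0.001]
wrist_force: [0.8, 0.4, 0.7]
width: 1.001
```

```bash
python3 - <<'E'
from h import *
c=bot.read_camera("wrist")["frame"];d=bot.read_camera("side")["frame"]
s=bot.read_state();print(s["tool_pos"],s["wrist_force"])
a=cv2.resize(c,(400,300),interpolation=cv2.INTER_AREA)
b=cv2.resize(d[160:340,220:460],(400,300))
cv2.imwrite("pics/l1.png",np.hstack([a,b]))
E
```

```text
[0.46899007 0.0888309  0.0740146 ] [0.37744242 0.23319236 0.28168874]
```

View pics/l1.png

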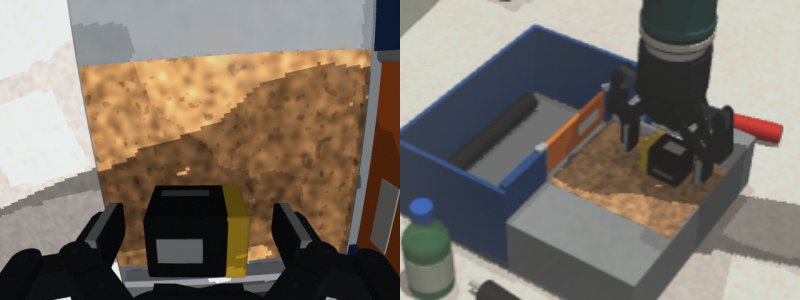

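The cartridge stands between the fingers and everything is clear. Next I'll ease forward until the rear finger sits flush against it.

Call:
drive_tool(deltas=[{"hand": 1, "offset": [0.4, -0.1, -0.2], "angular": [0, 0, 0]}, {"hand": 1, "offset": [0.8, -0.2, -0.3], "angular": [0, 0, 0]}, {"hand": 1, "offset": [1.2, -0.3, -0.3], "angular": [0, 0, 0]}, {"hand": 1, "offset": [1.6, -0.4, -0.3], "angular": [0, 0, 0]}, {"hand": 1, "offset": [2.0, -0.5, -0.3], "angular": [0, 0, 0]}, {"hand": 1, "offset": [2.3, -0.5, -0.3], "angular": [0, 0, 0]}, {"hand": 1, "offset": [2.6, -0.5, -0.3], "angular": [0, 0, 0.5]}, {"hand": 1, "offset": [2.9, -0.5, -0.3], "angular": [0, 0, 1]}])

```text
time: 4.35
tool_pos: [0.4974, 0.0837, 0.0702]
tcp_rot: [-2.452, -1.964, 0.0]
wrist_force: [-1.2, -0.2, 0.0]
width: 1.002
```

```bash
python3 - <<'E'
from h import *
c=bot.read_camera("wrist")["frame"];d=bot.read_camera("side")["frame"]
s=bot.read_state();print(s["tool_pos"],s["tcp_rot"],s["wrist_force"],s["torque"])
a=cv2.resize(c,(400,300),interpolation=cv2.INTER_AREA)
b=cv2.resize(d[160:340,220:460],(400,300))
cv2.imwrite("pics/l2.png",np.hstack([a,b]))
E
```

```text
[0.49780712 0.08373645 0.07034742] [2.45243935e+00 1.96289717e+00 7.49483399e-04] [-0.11749685  0.6332289   0.48710405] [ 0.00848946 -0.03543396 -0.03632695]
```

View pics/l2.png

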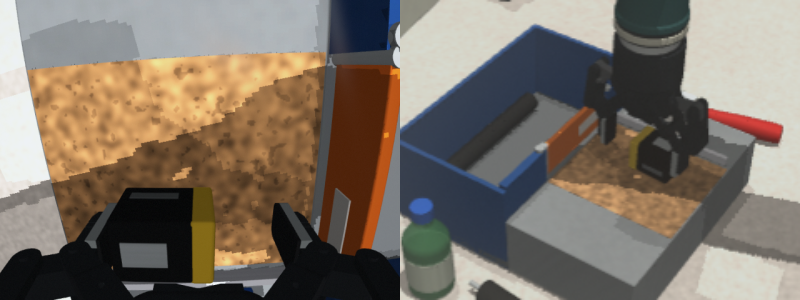

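The cartridge is seated on the rear finger, and the front finger is just short of the flap. I'll continue and open the flap.

Call:
drive_tool(deltas=[{"hand": 1, "offset": [0.8, -0.1, 0], "angular": [0, 0, 0.5]}, {"hand": 1, "offset": [1.6, -0.15, 0], "angular": [0, 0, 1]}, {"hand": 1, "offset": [2.4, -0.2, 0], "angular": [0, 0, 1.7]}, {"hand": 1, "offset": [3.2, -0.2, 0], "angular": [0, 0, 2.4]}, {"hand": 1, "offset": [4.0, -0.2, 0], "angular": [0, 0, 3.1]}, {"hand": 1, "offset": [4.8, -0.2, 0], "angular": [0, 0, 3.8]}, {"hand": 1, "offset": [5.6, -0.2, 0], "angular": [0, 0, 4.5]}, {"hand": 1, "offset": [6.2, -0.2, 0], "angular": [0, 0, 5]}])

```text
time: 5.45
tool_pos: [0.5594, 0.0823, 0.07]
tcp_rot: [-2.363, -2.068, 0.0]
wrist_force: [-4.3, 1.2, 0.7]
width: 1.002
```

```bash
python3 - <<'E'
from h import *
c=bot.read_camera("wrist")["frame"];d=bot.read_camera("scene")["frame"]
s=bot.read_state();print(s["tool_pos"],s["tcp_rot"],s["wrist_force"],s["torque"])
a=cv2.resize(c,(400,300),interpolation=cv2.INTER_AREA)
b=cv2.resize(d[160:310,220:420],(400,300))
cv2.imwrite("pics/l3.png",np.hstack([a,b]))
E
```

```text
[0.55976088 0.0819903  0.07005914] [-2.36441195e+00 -2.06837304e+00 -7.26057570e-05] [-4.70763204  0.56990784  0.59979097] [0.0302642  0.42896684 0.05998155]
```

View pics/l3.png

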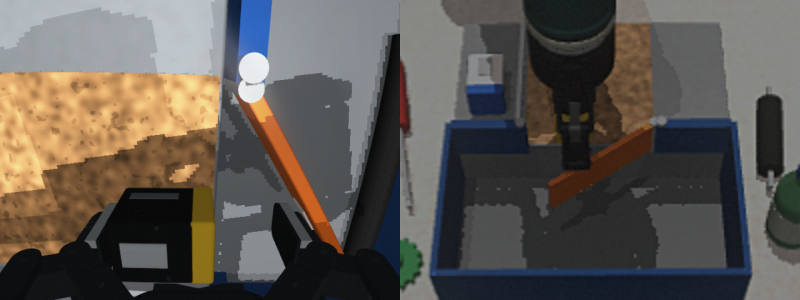

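The flap is open about 27° and resting on the front finger. The cartridge's nose is at the ledge edge and clear of the flap, so I'll push through.

Call:
drive_tool(deltas=[{"hand": 1, "offset": [0.7, 0, 0], "angular": [0, 0, 0.7]}, {"hand": 1, "offset": [1.4, 0.05, 0], "angular": [0, 0, 1.4]}, {"hand": 1, "offset": [2.1, 0.1, 0], "angular": [0, 0, 2.1]}, {"hand": 1, "offset": [2.8, 0.15, 0], "angular": [0, 0, 2.8]}, {"hand": 1, "offset": [3.5, 0.2, 0], "angular": [0, 0, 3.5]}, {"hand": 1, "offset": [4.2, 0.25, 0], "angular": [0, 0, 4.2]}, {"hand": 1, "offset": [4.8, 0.3, 0], "angular": [0, 0, 5]}, {"hand": 1, "offset": [5.3, 0.3, 0], "angular": [0, 0, 5]}])

```text
time: 6.55
tool_pos: [0.613, 0.0846, 0.0703]
tcp_rot: [2.272, 2.169, 0.0]
wrist_force: [-4.2, -0.7, -0.2]
width: 1.0
```

```bash
python3 - <<'E'
from h import *
c=bot.read_camera("wrist")["frame"];d=bot.read_camera("scene")["frame"]
s=bot.read_state();print(s["tool_pos"],s["tcp_rot"],s["wrist_force"],s["torque"])
a=cv2.resize(c,(400,300),interpolation=cv2.INTER_AREA)
b=cv2.resize(d[160:310,220:420],(400,300))
cv2.imwrite("pics/l4.png",np.hstack([a,b]))
E
```

```text
[0.61326927 0.08446813 0.07035308] [2.27204143e+00 2.16815750e+00 1.02374379e-03] [-1.31944157 -2.36998363 -0.87399736] [-0.35253149  0.26495303 -0.16471616]
```

View pics/l4.png

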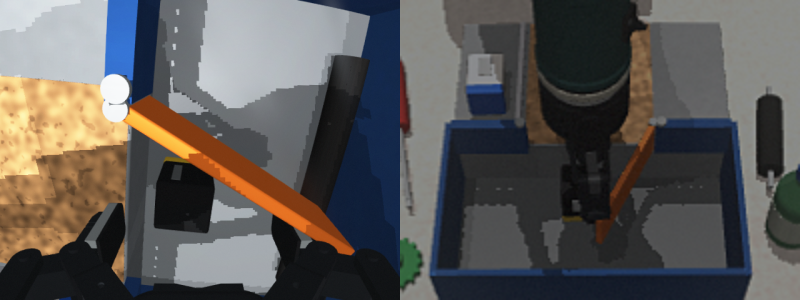

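The cartridge has dropped into the well at wrist (185,195), and the flap still rests on the front finger. I'll draw back along the same path.

Call:
drive_tool(deltas=[{"hand": 1, "offset": [-0.8, -0.05, 0], "angular": [0, 0, -0.8]}, {"hand": 1, "offset": [-1.6, -0.1, 0], "angular": [0, 0, -1.6]}, {"hand": 1, "offset": [-2.4, -0.15, 0], "angular": [0, 0, -2.4]}, {"hand": 1, "offset": [-3.2, -0.2, 0], "angular": [0, 0, -3.2]}, {"hand": 1, "offset": [-4.0, -0.25, 0], "angular": [0, 0, -4]}, {"hand": 1, "offset": [-4.7, -0.3, 0], "angular": [0, 0, -4.7]}, {"hand": 1, "offset": [-5.4, -0.3, 0], "angular": [0, 0, -5]}, {"hand": 1, "offset": [-6.2, -0.25, 0], "angular": [0, 0, -5.5]}])

```text
time: 7.65
tool_pos: [0.5497, 0.0823, 0.0702]
tcp_rot: [-2.374, -2.057, 0.0]
wrist_force: [-0.8, -3.3, -0.4]
width: 1.001
```

Call:
drive_tool(deltas=[{"hand": 1, "offset": [-0.8, 0, 0], "angular": [0, 0, -0.5]}, {"hand": 1, "offset": [-1.6, 0, 0], "angular": [0, 0, -1]}, {"hand": 1, "offset": [-2.4, 0, 0], "angular": [0, 0, -2]}, {"hand": 1, "offset": [-3.2, 0, 0], "angular": [0, 0, -3]}, {"hand": 1, "offset": [-4.0, 0.1, 0], "angular": [0, 0, -4]}, {"hand": 1, "offset": [-4.8, 0.15, 0], "angular": [0, 0, -4.5]}, {"hand": 1, "offset": [-5.6, 0.2, 0], "angular": [0, 0, -4.5]}, {"hand": 1, "offset": [-6.6, 0.4, 0], "angular": [0, 0, -4.5]}])

```text
time: 8.65
tool_pos: [0.4841, 0.0862, 0.0705]
tcp_rot: [2.453, 1.962, 0.001]
wrist_force: [-0.9, 0.2, 0.5]
width: 0.997
```

Call:
drive_tool(deltas=[{"hand": 1, "offset": [-0.5, 0.1, 0], "angular": [0, 0, 0]}, {"hand": 1, "offset": [-0.5, 0.1, 2], "angular": [0, 0, 0]}, {"hand": 1, "offset": [-0.5, 0.1, 5], "angular": [0, 0, 0]}, {"hand": 1, "offset": [-0.5, 0.1, 9], "angular": [0, 0, 0]}, {"hand": 1, "offset": [-0.5, 0.1, 13], "angular": [0, 0, 0]}, {"hand": 1, "offset": [-0.5, 0.1, 17], "angular": [0, 0, 0]}, {"hand": 1, "offset": [-0.5, 0.1, 18], "angular": [0, 0, 0]}, {"hand": 1, "offset": [-0.5, 0.1, 18], "angular": [0, 0, 0]}])

```text
time: 9.65
tool_pos: [0.4795, 0.0873, 0.2505]
tcp_rot: [2.452, 1.962, 0.002]
wrist_force: [-0.2, -0.7, -0.3]
width: 1.001
```

```bash
python3 - <<'E'
from h import *
c=bot.read_camera("side")["frame"];d=bot.read_camera("scene")["frame"]
s=bot.read_state();print(s["time"],s["tool_pos"],s["wrist_force"])
a=cv2.resize(c[160:400,220:460],(400,400))
b=cv2.resize(d[150:350,200:440],(400,333));b=np.vstack([b,np.zeros((67,400,3),np.uint8)])
cv2.imwrite("pics/l5.png",np.hstack([a,b]))
E
```

```text
9.75 [0.47825451 0.08708579 0.24842277] [ 0.04139076 -0.60323008 -0.99198287]
```

View pics/l5.png

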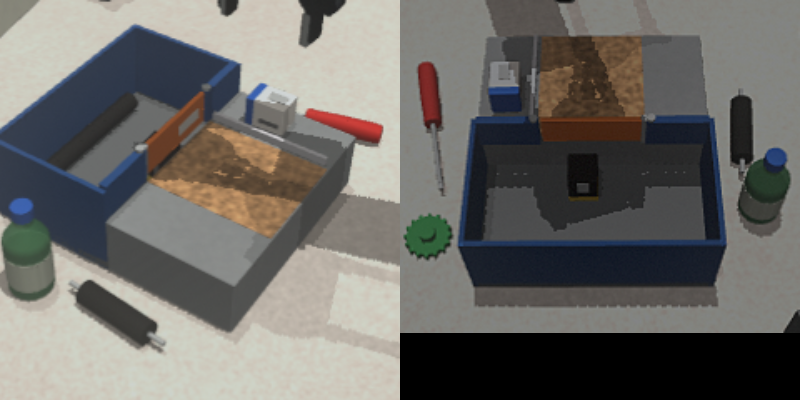

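The flap is shut at scene (592,130), and the cartridge lies in the well at (583,178). The new cartridge, screwdriver, gear, bottle and loose roller look unmoved, and the arm is clear. I'll hand in.

```bash
python3 -c "
from workcell import bot
print(bot.finish_job())"
```

```text
the job is handed in; nothing more can be done
None
```

The used cartridge is in the well, the flap has closed by itself, and the job is handed in at about 9.8 s of the 38 s allowed.

**What I did:** I lowered the open fingers on either side of the cartridge. The front finger pushed the flap inward and held it while the rear finger slid the cartridge along the ledge until it dropped. I then drew the fingers back along the same path and raised them clear.

**Last checks:**
- **Outcome:** The final side and scene views show the cartridge on the well floor and the flap shut.
- **Other objects:** The new cartridge, screwdriver, gear, bottle and loose roller look unmoved. The mug was outside the final crops, so I did not check it, but the arm never went near it.
- **Forces:** The wrist readings I took stayed under about 5 N and were near zero at the end, with the arm touching nothing.
- **Disagreements:** The wrist view sat about 3 mm off the pose I fitted from the two fixed cameras. A few of the points I marked on the front wall were 2–3 pixels off the fit. Neither mattered for the push.

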